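# Offer a hinge leaf up to the guard jamb and hold it for the pin

## Robot

A 7-joint arm with a two-finger parallel gripper is mounted at the origin on the work surface. World frame = base frame: x ahead of the robot, y to its left, z up, the work surface at z = 0. Lengths are in m, angles in rad, forces in N, time in s.
With the tool pointing down it reaches from about 0.425 to 0.95 m from the base axis. Payload 4.7 kg.
Tool frame: the origin (TCP) lies between the finger pads; the fingertips stand 25 mm ahead of it and the grasp point (between the pads) lies 6 mm ahead of it; z points along the fingers, y is the line along which they close (so a half turn about z gives the same grasp; the last joint's range is limited). The gripper opens to 85 mm and grips with 20 to 120 N. Pads are 22 mm wide; open, the fingers measure 114 mm over their backs; the gripper's body (76 mm by 85 mm) begins 54 mm behind the grasp point. The pads swing forward as they close: fully open they stand 13 mm farther back than shut.
Start: joints at [1.271, 0.469, -0.049, 1.532, 0.024, 1.141, -0.082], TCP at [0.181, -0.65, 0.256] pointing down, gripper open.
Joint ranges: [-2.59, 2.59], [-0.33, 1.99], [-1.39, 1.29], [0.1, 2.45], [-1.04, 4.18], [0.21, 1.99], [-2.66, 2.66]. Speed limits (rad/s): [2.57, 2.57, 3.14, 3.14, 3.14, 3.14, 3.14].

## Interface

Orientations are given as a 3x3 rotation matrix whose columns are the frame's x, y, z axes.
In Python, from rig import * gives the robot as it stands. Calls block until the motion is done:
- movep(position, orientation): joint-space move of the TCP to a pose.
- move_l(position, attitude=None, feed=0.15, until_force=None): straight line of the TCP; attitude=None keeps the orientation; feed is the mean speed in m/s. With until_force (N) it stops when the force on the tool has changed by that much, and returns True; else False.
- move_joints(angles): joint-space move.
- command_gripper(opening, newtons=None): finger opening in m; newtons is the grip in N (None keeps the last); returns when the fingers have stopped.
- sleep(seconds).
- inverse_kinematics(position, orientation): joint angles nearest the present ones, or None.
- sense(): the state.
- camera(name): name is "scene" or "top"; returns (picture, depth): 420x560x3 uint8, red, green, blue; 420x560 float32, m along the optical axis (not along the pixel's ray), 0 where there is no reading.
- camera_params(name): a dict with "K" (3x3 intrinsics, pixels), "position" and "rotation" of the camera in the world. Camera axes: x right, y down, z forward; pixel columns grow to the right and rows downward; lengths in m; the calibration is good to about 2 mm. A picture is of the moment at which its call begins. camera_params takes no time and is no camera call.
A pose or a line that the arm cannot do raises Unreachable and nothing moves.
- finish_job(): hands the job in; it is judged then, once.
The state is a dict: "time_s": time; "joint_pos": joint angles; "qd": joint speeds; "joint_efforts": joint torques, N m; "position": TCP position; "tcp_rot": TCP orientation; "wrist_force": force on the tool from outside, world axes, zero at the start; "ft_torque": the same for the moment, N m; "finger_gap": finger opening in m; "gripper_force": force on a finger pad.
Only numpy, scipy, OpenCV 4.12 (cv2) and the standard library are available. Lean on these libraries where they do the work, as an engineer would, in place of code of your own. Each camera call takes 0.05 s, during which the arm holds its last target. There are 200 camera calls.

## Task

Lift the freshly formed single-knuckle hinge leaf out of the open die by its upright flange, and offer it up level to the guard's jamb block so that its knuckle sits between the block's two knuckles and all three holes line up for the hinge pin, the leaf's plate pointing away from the block. Finish while still holding it there, steady and carried by the gripper alone, so that a colleague can slide the pin in; do not bump the jamb block hard, and leave the other things on the bed where they lie.

Things in the scene. Friction and masses are not known exactly. Their poses are not given: they have to be found in the camera images.
- die: Open forming die: fixed dark steel block, 136 x 120 x 32 mm, left or right of the jamb block, with a pocket in the leaf's outline, 12 mm deep (floor 20 mm above the bed), about 4 mm clear all round. Origin on its underside, below the pocketed leaf's flange; the block spans x -55 to +81, y -60 to +60 mm. +x points from the flange to the knuckle end.
- leaf: Loose aluminium hinge leaf, 0.13 to 0.21 kg, lying level in the die. Plate x -28 to +22, y -35 to +35 mm, 8 mm thick. Upright flange 10 mm thick (x), 50 mm wide (y), top 62 mm above the underside, over the origin. At its +x end one knuckle: tube along y, 24 mm long, 24 mm outside, 12 mm hole, axis at x +42 mm, 12 mm above the underside. Origin on the underside, below the flange; z up.
- leaf_grip (a point): Point to grip: in the middle of the leaf's upright flange, 40 mm above the leaf's underside (28 mm above the die's top), 22 mm below the flange's top. Axes as the leaf: x across the flange (10 mm thick, the way fingers close), y along it and along the hinge axis, z up.
- leaf_hole (a point): Centre of the hole of the leaf's single knuckle, mid-way along it. y is the hole's axis; axes as the leaf. From leaf_grip it lies +42 mm in x and -28 mm in z.
- jamb_hole (a point): Where the leaf's hole belongs: on the hole axis (y, level) of the jamb's two knuckles, midway between, 110 mm above the bed. Jamb knuckles: steel tubes 22 mm long, 24 mm outside, 12 mm hole (for an 8 mm pin), 32 mm apart (4 mm clear each side of the leaf's), open above, below and to -x. Block face 20 mm away at +x. The held leaf's axes are parallel to these, its plate to -x.
- jamb: The off-white jamb block (45 x 84 x 122 mm) on a dark foot plate (100 x 110 x 10 mm), fixed to the bed. Origin on its underside, straight below the knuckles' hole axis; the knuckles stand out towards -x, the block on +x up to x = 69 mm, the foot plate x = -25 to +75 mm.
- wide_leaf: Bystander: a loose aluminium leaf of the same size but with two knuckles, lying on the bed at the right side. Origin on its underside below its flange.
- hinge_pin: Bystander: steel hinge pin, 8 mm thick, 109 mm long with 12 mm square ends, lying on the bed between the die and the jamb block. Origin at its middle, underside.
- gasket_a: Bystander: teal gasket ring, 110 mm across, 5 mm thick, lying flat at the far side. Origin at its centre, underside.
- gasket_b: Bystander: off-white gasket ring, 100 mm across, 5 mm thick, lying flat at the left. Origin at its centre, underside.
- offcut: Bystander: round teal offcut, 56 mm across, 8 mm thick, near the middle, between the die and the jamb block. Origin at its centre, underside.
- screwdriver: Bystander: screwdriver lying at the far side.
- jar: Bystander: small closed jar, 60 mm across, 70 mm tall, at the left. Origin at its centre, underside.
There are look-alikes about, which are no part of the job. Leave any green or red look-alike of the die alone. What is shaped like the jamb but orange is not meant.

How it is judged:
On the way, in this order (a step that is already met when the one before it is completed fails the run):
1. the leaf is lifted clear of the die in the gripper (contact force between the fingers and leaf above 2 N and z of leaf_hole in the frame of die above 0.06 m and contact force between leaf and die below 0.1 N), for 0.2 s.
2. its knuckle sits between the jamb's knuckles with the holes in line (x of leaf_hole in the frame of jamb_hole between -0.0035 and 0.0035 m and z of leaf_hole in the frame of jamb_hole between -0.0035 and 0.0035 m and y of leaf_hole in the frame of jamb_hole between -0.007 and 0.007 m and angle between the y axis of leaf_hole and the y axis of jamb_hole, either way round below 0.08 rad and angle between leaf_hole's own z axis and vertical below 0.2 rad and x of leaf_grip in the frame of jamb_hole below -0.03 m and contact force between the fingers and leaf above 2 N), for 0.4 s.
At the end, for the whole second after the job is handed in: The leaf is still gripped (over 2 N) and still (under 20 mm/s), its hole centre within 3.5 mm of the jamb's hole axis in height and crosswise and within 7 mm of mid-gap, hole axes within 0.08 rad, the leaf level within 0.2 rad with its plate on the open side, pressing on the jamb with less than 3 N (all of step 2 and contact force between leaf and jamb below 3 N and linear speed of leaf below 0.02 m/s and height (world z) of leaf_hole above 0.1 m); the arm keeps its last pose, push and grip.
It fails at once if a bystander is pushed more than 20 mm (distance of wide_leaf from where it was at the start of the episode above 0.02 m or distance of hinge_pin from where it was at the start of the episode above 0.02 m or distance of gasket_a from where it was at the start of the episode above 0.02 m or distance of gasket_b from where it was at the start of the episode above 0.02 m or distance of offcut from where it was at the start of the episode above 0.02 m or distance of screwdriver from where it was at the start of the episode above 0.02 m or distance of jar from where it was at the start of the episode above 0.02 m).
It fails at once if the jamb block is bumped hard (over 20 N) (contact force between leaf and jamb above 20 N or contact force between the arm and jamb above 20 N or contact force between the fingers and jamb above 20 N).
It also fails if it takes over 43 s, if anything falls off the work surface, if the arm or the gripper's body presses on something with over 40 N, if the wrist force passes 120 N, or if a joint passes its speed limit or range.

## Working session

There is one attempt and no reset: what is moved stays moved. The work goes in short steps, each a Python script; the robot and the scene stay as the last script left them, time stands still between calls to the robot, and variables do not carry over. Pictures are saved under pics/ and viewed, at most 10 in all, crops included, and the job is handed in when it is done.

```bash
mkdir -p pics; python3 - <<'E'
from rig import *
import cv2, numpy as np
for n in ["top","scene"]:
    im,d=camera(n); cv2.imwrite(f"pics/{n}0.png",im[:,:,::-1]); np.savez(f"{n}0.npz",im=im,d=d)
    p=camera_params(n); print(n,p,d.min(),d.max())
E
```

```text
top {'K': array([[506.53112676,   0.        , 284.02473389],
       [  0.        , 506.53112676, 209.44044693],
       [  0.        ,   0.        ,   1.        ]]), 'position': array([0.36506351, 0.00391048, 1.37834891]), 'rotation': array([[-0.01727023, -0.98829061,  0.15160283],
       [-0.99977185,  0.01516312, -0.01504405],
       [ 0.01256912, -0.15182806, -0.988327  ]])} 0.0 2.3335853
scene {'K': array([[387.41656441,   0.        , 283.55378078],
       [  0.        , 387.41656441, 204.54832631],
       [  0.        ,   0.        ,   1.        ]]), 'position': array([0.90848915, 0.49896603, 0.85956475]), 'rotation': array([[-0.7993099 ,  0.47217641, -0.37168956],
       [ 0.60077701,  0.61446814, -0.51136669],
       [-0.01306389, -0.632043  , -0.7748232 ]])} 0.0 3.4677236
```

View pics/top0.png

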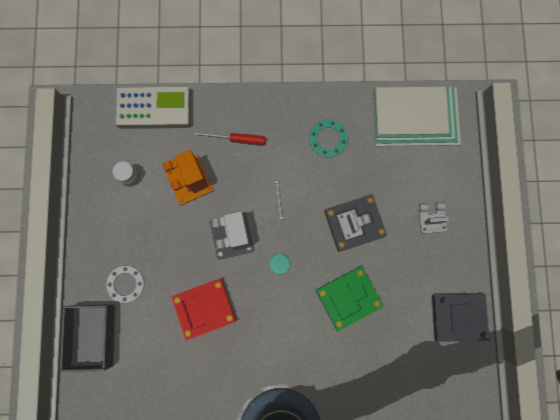

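View pics/scene0.png

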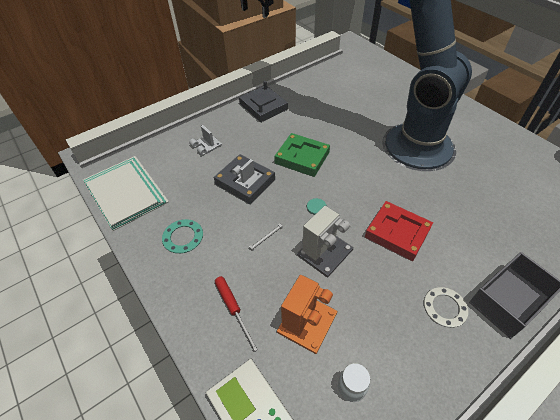

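The top view shows the die with the leaf at about (355,223), with its knuckle to the image right. The off-white jamb is at (233,233), with its knuckles to the image left. So +x of both points roughly to world -y. Next I'll look closer at both.

```bash
cat > h.py <<'E'
import numpy as np, cv2
from rig import *
def cloud(d,p):
    v,u=np.mgrid[:d.shape[0],:d.shape[1]]
    r=np.stack([u,v,np.ones_like(u)],-1)@np.linalg.inv(p["K"]).T
    return (r*d[...,None])@p["rotation"].T+p["position"]
def ray(u,v,z,p):
    r=p["rotation"]@np.linalg.inv(p["K"])@np.array([u,v,1.]); 
    return p["position"]+r*(z-p["position"][2])/r[2]
E
python3 - <<'E'
from h import *
a=[]
for n,(x,y) in [("top",(200,200)),("top",(315,185)),("scene",(285,195)),("scene",(205,145))]:
    z=np.load(n+"0.npz"); a.append(cv2.resize(z["im"][y:y+75,x:x+80,::-1],None,fx=4.9,fy=4,interpolation=cv2.INTER_CUBIC))
cv2.imwrite("pics/crop.png",np.vstack([np.hstack(a[:2]),np.hstack(a[2:])]))
z=np.load("top0.npz");P=cloud(z["d"],camera_params("top"))
np.set_printoptions(linewidth=250)
print((P[208:262:2,206:258:2,2]*1000).astype(int)); print((P[194:254:2,324:388:2,2]*1000).astype(int))
E
```

```text
[[   1    0   -4    1    0   -1   -4    0    0    4    2   -2   -1   -5    0    0    5    1    0    0   -1    2   -1   -3    1   -1]
 [   2    0    0    5    2   -4    3    0    0    0    0   -1   -1    1    1    5    0    1   -1   -1   -5    1    2   -1   -2    1]
 [   0   -1   -3   -1    0    0    0    1   -1    0    0    6   -1   -2   -1  121  125  125   -2    0    0    0   -2   -4   -5   -2]
 [   1    0    2    2    4    0    0    0    2   -5    1  115  123  116  123  124  122 1378  119    6    9    1    0    5   -1   -1]
 [   0   -6   -3   -3   -2    3    1   -3    1   -3  121  118  119  121  123  121  120  122  122    9   12    0   -2    1    0    2]
 [  -4    1    0    0   -5  118  119  111  114  116  124  124  122  118  128  116  126  122  120   62    6    1    2    0   -1    0]
 [  -4    1   10  117  119  122  118  112  109  116  121  126  120  123  120  121  120  121  124   86   12    0    1    0   -2   -3]
 [   3    2    0  119  121  122  118  113  113  116  122  119  123  122  121  121  121  115  121  117    7   -8    0    5    1    2]
 [  -2    4    4  113  120  121  120
[... 6682 characters left out ...]
0    0   -1   -1   -1   -1   -3    0    0    0]
 [  -1    0    0    0    0    2   -2   27   30   37   33   31   34   25   30   28    5   -4   -1    0   -4   -2    0    1    7    1   -4   -1    0   -2    2   -2]
 [  -1    7    0    0    0   -2    6   28   27   33   35   27   32    3    3   -2    0    4    1    0   -2   -2   -3    3   -3    1   -2    5    0   -4   -3   -2]
 [   0    0   -7    1   -3    0    0   14   32   28   -1   -3    4   -5    2    0    0   -4   -3    0   -2   -3   -1    1    0   -1    1    2   -2    3   -6    0]
 [   0    0   -1   -1   -4   -2    0    2    3   -2   -1   -3    1    0    0    0    2    2   -1    1    0   -3    0    0    0    0   -7    2   -3   -3   -1   -6]]
```

View pics/crop.png

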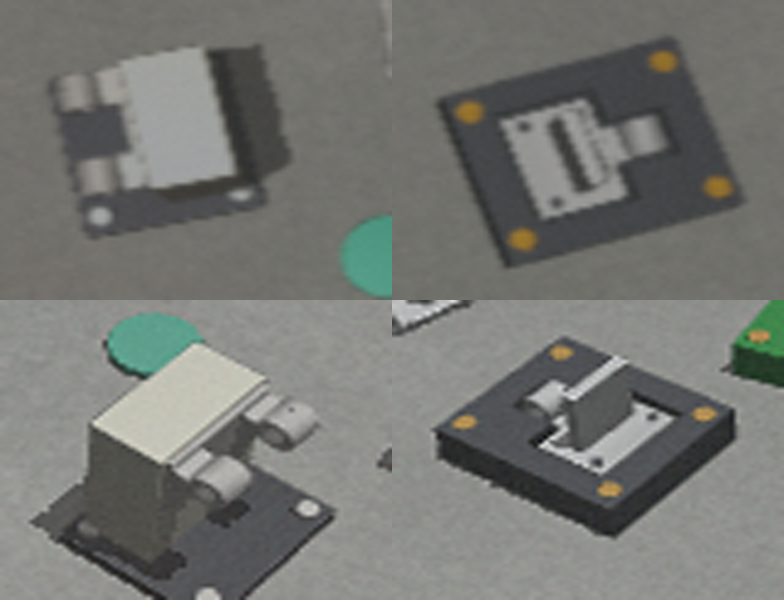

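The crops show the jamb knuckles and leaf clearly, and depth is good to about 3 mm. Next I'll estimate poses from height-masked points.

```bash
cat >> h.py <<'E'
def pts(n,c,r,zl,zh,f=None):
    if f: z=np.load(f); d=z["d"]
    else: im,d=camera(n)
    P=cloud(d,camera_params(n))[d>0]
    return P[(np.hypot(*(P[:,:2]-c).T)<r)&(P[:,2]>zl)&(P[:,2]<zh)]
def rect(P):
    (c,s,a)=cv2.minAreaRect((P[:,:2]*1000).astype(np.float32)); b=cv2.boxPoints((c,s,a)); e=b[1]-b[0];g=b[2]-b[1]
    l=e if np.hypot(*e)>np.hypot(*g) else g
    return np.round(c,1),np.round(s,1),round(np.degrees(np.arctan2(l[1],l[0])),2)
E
python3 - <<'E'
from h import *
T=camera_params("top")
cd=ray(355,223,.032,T)[:2]; cj=ray(233,233,.12,T)[:2]; print(cd,cj)
for n in ["top","scene"]:
    f=n+"0.npz"
    D=pts(n,cd,.11,.024,.040,f); print(n,"die",len(D),rect(D),np.median(D[:,2]))
    F=pts(n,cd,.06,.076,.090,f); print("flange",len(F),rect(F),F.mean(0))
    B=pts(n,cj,.075,.1,.14,f); print("jambtop",len(B),rect(B),B.mean(0),np.median(B[:,2]))
    u,s,v=np.linalg.svd(F[:,:2]-F[:,:2].mean(0)); print("flange dir",np.degrees(np.arctan2(v[0,1],v[0,0])))
E
```

```text
[ 0.53185965 -0.20637562] [0.50063296 0.11296123]
top die 1896 (array([ 534.7, -209.8]), array([120.4, 138. ]), np.float32(-72.82)) 0.031118053192508155
flange 80 (array([ 530.3, -196.8]), array([49.1, 11.1]), np.float32(16.89)) [ 0.53011178 -0.19617002  0.0815741 ]
jambtop 903 (array([507.1, 122.6]), array([84.1, 81.2]), np.float32(11.8)) [0.50745704 0.11635197 0.12030247] 0.12103929974785932
flange dir -163.1204978344664
scene die 1218 (array([ 534.9, -211.8]), array([123.2, 139.5]), np.float32(-73.01)) 0.030472270978253835
flange 58 (array([ 531.2, -198.8]), array([48.6, 12. ]), np.float32(17.09)) [ 0.53024939 -0.19796222  0.07985672]
jambtop 996 (array([508. , 120.3]), array([85.8, 81.7]), np.float32(12.4)) [0.51301366 0.11939515 0.11763883] 0.11973607850603574
flange dir 15.904341325291554
```

The numbers agree: the die is 120x138 mm, the flange 49x11 mm at z 0.081, and the jamb outline 84x81 mm at z 0.121. I'll grasp now and check the jamb knuckles from the same data.

```bash
cat >> h.py <<'E'
def R(deg): # tool down, tool y along heading deg
    a=np.radians(deg); y=np.array([np.cos(a),np.sin(a),0]); z=np.array([0,0,-1.]); return np.column_stack([np.cross(y,z),y,z])
E
python3 - <<'E'
from h import *
# jamb knuckles
c=np.array([.5015,.1493]); a=np.radians(12.1-90); ex=np.array([np.cos(a),np.sin(a)]); ey=np.array([-ex[1],ex[0]])
for n in ["top","scene"]:
    Q=pts(n,c,.06,.1,.135,n+"0.npz"); x=(Q[:,:2]-c)@ex; y=(Q[:,:2]-c)@ey; 
    for s in (1,-1):
        m=(x<9)&(s*y>0); print(n,s,m.sum(),"x",np.percentile(x[m],[2,98]),"y",np.percentile(y[m],[2,50,98]),np.percentile(Q[m,2],90))
p=np.array([.5306,-.1975,.17])
s=sense(); print(s["tcp_rot"][:,1],s["time_s"])
best=min([h for h in (-73,107) if inverse_kinematics(p,R(h)) is not None and inverse_kinematics([.506,.17,.2],R(h-5)) is not None],key=lambda h:abs(inverse_kinematics(p,R(h))[6]))
print(best,inverse_kinematics(p,R(best)),inverse_kinematics([.51,.19,.2],R(best-5)))
movep(p,R(best)); command_gripper(.03)
p[2]=.066; print(move_l(p,feed=.1,until_force=15))
command_gripper(.0,80); s=sense(); print(s["finger_gap"],s["gripper_force"],s["position"],s["wrist_force"])
p[2]=.24; move_l(p,feed=.12); s=sense(); print(s["finger_gap"],s["gripper_force"],s["time_s"],s["wrist_force"])
for n in ["top","scene"]:
    im,d=camera(n); cv2.imwrite(f"pics/{n}1.png",im[:,:,::-1]); np.savez(f"{n}1.npz",im=im,d=d)
E
```

```text
top 1 349 x [-0.01021844  0.05609844] y [0.00116045 0.0219847  0.03939991] 0.12443147583188571
top -1 362 x [-0.01028445  0.05697815] y [-0.04164669 -0.02282299 -0.00113225] 0.1246274390615687
scene 1 420 x [-0.00983913  0.05608481] y [0.00122258 0.02635271 0.04137983] 0.12224364690887111
scene -1 359 x [-0.00956279  0.05597319] y [-0.03847077 -0.01996427 -0.00106091] 0.12235385234257508
[ 0.26755671 -0.96354035 -0.00184213] 0.1
-73 [ 0.55334151  0.408842   -0.34782607  1.8704611   0.17500812  0.89187381
 -1.15249569] [ 0.24422911  0.45630599 -0.88136056  1.87113781  0.41362099  1.0082769
 -2.17501995]
False
0.009012957439069783 78.48984360694885 [ 0.53122692 -0.19772198  0.06686846] [ 0.04636171 -0.461819    4.03678426]
0.00941321980650058 77.77828216552734 5.8583 [-0.65411793  1.25090539 -1.71447041]
```

```bash
python3 - <<'E'
from h import *
c=np.array([.5015,.1493]); a=np.radians(12.1-90); ex=np.array([np.cos(a),np.sin(a)]); ey=np.array([-ex[1],ex[0]])
for n in ["top","scene"]:
    Q=pts(n,c,.06,.1,.135,n+"0.npz"); x=(Q[:,:2]-c)@ex; y=(Q[:,:2]-c)@ey; 
    for s in (1,-1):
        m=(x<.009)&(s*y>0); print(n,s,m.sum(),"x",np.percentile(x[m],[2,50,98]).round(4),"y",np.percentile(y[m],[2,50,98]).round(4),np.percentile(Q[m,2],90))
s=sense(); c=s["position"][:2]; zt=s["position"][2]; ex=s["tcp_rot"][:2,1]; ey=np.array([-ex[1],ex[0]]); print(zt,s["tcp_rot"].round(3))
for n in ["top","scene"]:
    Q=pts(n,c,.09,zt-.05,zt-.008,n+"1.npz"); x=(Q[:,:2]-c)@ex; y=(Q[:,:2]-c)@ey; m=(x>.026)&(abs(y)<.025)
    print(n,m.sum(),"x",np.percentile(x[m],[2,50,98]).round(4),"y",np.percentile(y[m],[2,50,98]).round(4),"z",np.percentile(Q[m,2],[5,50,90])-zt)
a=[cv2.imread(f"pics/{n}1.png")[y:y+100,x:x+110] for n,x,y in (("top",310,160),("scene",200,70))]
cv2.imwrite("pics/c1.png",cv2.resize(np.hstack(a),None,fx=3.6,fy=3.6,interpolation=cv2.INTER_CUBIC))
E
```

```text
top 1 82 x [-0.0125 -0.0012  0.0082] y [0.0165 0.0259 0.0376] 0.12303663311981525
top -1 81 x [-0.0117 -0.0008  0.0086] y [-0.0375 -0.0276 -0.0167] 0.12316066244178225
scene 1 105 x [-0.0104 -0.0022  0.0082] y [0.0169 0.0316 0.039 ] 0.12132996325035779
scene -1 101 x [-0.0107 -0.0026  0.0085] y [-0.0362 -0.022  -0.0155] 0.1209889462362721
0.23925305714885728 [[ 0.956  0.292 -0.001]
 [ 0.292 -0.956  0.001]
 [-0.001 -0.001 -1.   ]]Traceback (most recent call last):
  File "<stdin>", line 10, in <module>
    return _quantile_unchecked(
        a, q, axis, out, overwrite_input, method, keepdims, weights)
    return _ureduce(a,
                    func=_quantile_ureduce_func,
    ...<5 lines>...
                    overwrite_input=overwrite_input,
                    method=method)
    r = func(a, **kwargs)
    result = _quantile(arr,
                       quantiles=q,
    ...<2 lines>...
                       out=out,
                       weights=wgt)
    slices_having_nans = np.isnan(arr[-1, ...])
                                  ~~~^^^^^^^^^
IndexError: index -1 is out of bounds for axis 0 with size 0
```

```bash
cat >> h.py <<'E'
JA=12.1; JC=np.array([.5015,.1493]); _a=np.radians(JA-90); EX=np.array([np.cos(_a),np.sin(_a)]); EY=np.array([-EX[1],EX[0]])
E
python3 - <<'E'
from h import *
q=JC-.092*EX
movep([*q,.25],R(JA-90)); move_l([*q,.144],feed=.12)
s=sense(); print(s["time_s"],s["position"],s["finger_gap"],s["gripper_force"],s["tcp_rot"].round(4))
for n in ["top","scene"]:
    im,d=camera(n); np.savez(f"{n}2.npz",im=im,d=d); cv2.imwrite(f"pics/{n}2.png",im[:,:,::-1])
a=[cv2.imread(f"pics/{n}2.png")[y:y+140,x:x+110] for n,x,y in (("top",140,155),("scene",285,150))]
cv2.imwrite("pics/c1.png",cv2.resize(np.hstack(a),None,fx=3.6,fy=3.6,interpolation=cv2.INTER_CUBIC))
E
```

```text
8.6083 [0.48272825 0.23965017 0.1447309 ] 0.008998278724472234 77.78950810432434 [[ 9.778e-01  2.096e-01  1.400e-03]
 [ 2.096e-01 -9.778e-01  8.000e-04]
 [ 1.500e-03 -5.000e-04 -1.000e+00]]
```

View pics/c1.png

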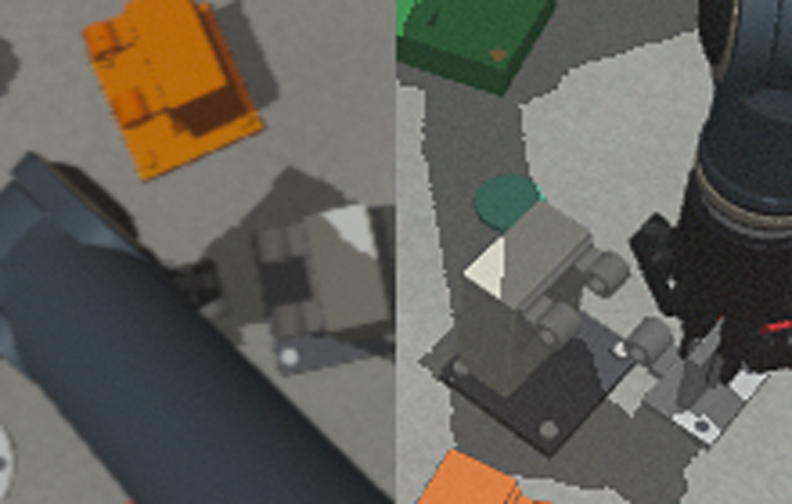

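The scene view shows the leaf level, with its knuckle at about px (355,244) facing the gap between the jamb knuckles at (343,225) and (329,239). I'll fit radius-12 cylinders to all three in this one view.

```bash
cat >> h.py <<'E'
from scipy.optimize import least_squares
def cyl(P,cx,cy,cz,hl):
    "P in jamb axes; returns axis x,z and y extents of tube near the guess"
    x,y,z=P.T
    for _ in range(3):
        m=(abs(y-cy)<hl+.006)&(abs(np.hypot(x-cx,z-cz)-.012)<.004)&((z>cz-.006))&(x<cx+.009 if hl<.0115 else x<cx+.013)&(x>cx-(.013 if hl<.0115 else .009))
        f=least_squares(lambda p:np.hypot(x[m]-p[0],z[m]-p[1])-.012,[cx,cz],loss="soft_l1",f_scale=.002); cx,cz=f.x
    lo,hi=np.percentile(y[m],[3,97]); return dict(n=int(m.sum()),x=round(cx*1e3,2),z=round(cz*1e3,2),ylo=round(lo*1e3,1),yhi=round(hi*1e3,1),res=round(np.median(abs(f.fun))*1e3,2))
def jframe(n,f=None):
    if f: d=np.load(f)["d"]
    else: d=camera(n)[1]
    P=cloud(d,camera_params(n))[d>0]; q=P[:,:2]-JC; return np.column_stack([q@EX,q@EY,P[:,2]])
E
python3 - <<'E'
from h import *
for f,n in (("scene0.npz","scene"),("scene2.npz","scene"),("top0.npz","top")):
    P=jframe(n,f); print(f,cyl(P,0,.027,.11,.011),cyl(P,0,-.027,.11,.011))
    if "2" in f:
        s=sense(); q=s["position"][:2]-JC; t=[q@EX,q@EY,s["position"][2]]; print("tcp",t)
        print("leaf",cyl(P,t[0]+.042,t[1],t[2]-.034,.012))
E
```

```text
scene0.npz {'n': 91, 'x': np.float64(1.22), 'z': np.float64(108.87), 'ylo': np.float64(17.0), 'yhi': np.float64(38.9), 'res': np.float64(0.7)} {'n': 84, 'x': np.float64(1.06), 'z': np.float64(108.56), 'ylo': np.float64(-36.3), 'yhi': np.float64(-15.8), 'res': np.float64(0.96)}
scene2.npz {'n': 92, 'x': np.float64(1.64), 'z': np.float64(108.9), 'ylo': np.float64(17.7), 'yhi': np.float64(38.3), 'res': np.float64(0.92)} {'n': 85, 'x': np.float64(1.18), 'z': np.float64(109.0), 'ylo': np.float64(-36.7), 'yhi': np.float64(-15.3), 'res': np.float64(0.82)}
tcp [np.float64(-0.09224270673428978), np.float64(0.000617190236753565), np.float64(0.14490862677650038)]
leaf {'n': 89, 'x': np.float64(-50.03), 'z': np.float64(108.71), 'ylo': np.float64(-10.6), 'yhi': np.float64(12.1), 'res': np.float64(1.04)}
top0.npz {'n': 70, 'x': np.float64(-1.11), 'z': np.float64(109.93), 'ylo': np.float64(16.5), 'yhi': np.float64(37.4), 'res': np.float64(1.23)} {'n': 64, 'x': np.float64(-1.79), 'z': np.float64(109.63), 'ylo': np.float64(-37.1), 'yhi': np.float64(-16.8), 'res': np.float64(1.02)}
```

Jamb axis minus leaf axis in the same view is dx ≈ +51.3 mm, dy ≈ 0 and dz ≈ +0.1 mm. I'll move in most of the way, re-measure, then finish.

```bash
python3 - <<'E'
from h import *
p0=sense()["position"].copy(); p0[2]-=.0002
for dx in (.030,.0513):
    p=p0.copy(); p[:2]=p0[:2]+dx*EX
    print(move_l(p,feed=.04,until_force=6)); sleep(.4)
    s=sense(); q=s["position"][:2]-JC; t=[q@EX,q@EY,s["position"][2]]; print(s["time_s"],"tcp",np.round(t,4),s["wrist_force"].round(2))
    im,d=camera("scene"); np.savez("s3.npz",im=im,d=d)
    P=jframe("scene","s3.npz"); print(cyl(P,0.001,.027,.109,.011),cyl(P,.001,-.027,.109,.011)); print("leaf",cyl(P,t[0]+.042,t[1],t[2]-.034,.012 if dx<.04 else .006))
cv2.imwrite("pics/c3.png",cv2.resize(im[190:280,290:410,::-1],None,fx=6,fy=6,interpolation=cv2.INTER_CUBIC))
E
```

```text
False
10.0 tcp [-0.0624  0.0006  0.1447] [-0.36  0.33 -1.53]
{'n': 94, 'x': np.float64(1.67), 'z': np.float64(108.83), 'ylo': np.float64(16.3), 'yhi': np.float64(38.3), 'res': np.float64(0.83)} {'n': 47, 'x': np.float64(1.11), 'z': np.float64(108.5), 'ylo': np.float64(-27.8), 'yhi': np.float64(-15.2), 'res': np.float64(1.21)}
leaf {'n': 85, 'x': np.float64(-20.28), 'z': np.float64(108.74), 'ylo': np.float64(-11.6), 'yhi': np.float64(12.6), 'res': np.float64(0.92)}
False
11.1333 tcp [-0.0411  0.0006  0.1447] [ 0.26 -0.69 -0.65]
{'n': 105, 'x': np.float64(1.82), 'z': np.float64(108.69), 'ylo': np.float64(11.1), 'yhi': np.float64(38.2), 'res': np.float64(0.86)} {'n': 30, 'x': np.float64(1.25), 'z': np.float64(108.08), 'ylo': np.float64(-18.8), 'yhi': np.float64(-10.2), 'res': np.float64(0.85)}
leaf {'n': 97, 'x': np.float64(1.02), 'z': np.float64(108.76), 'ylo': np.float64(-10.9), 'yhi': np.float64(11.6), 'res': np.float64(0.87)}
```

View pics/c3.png

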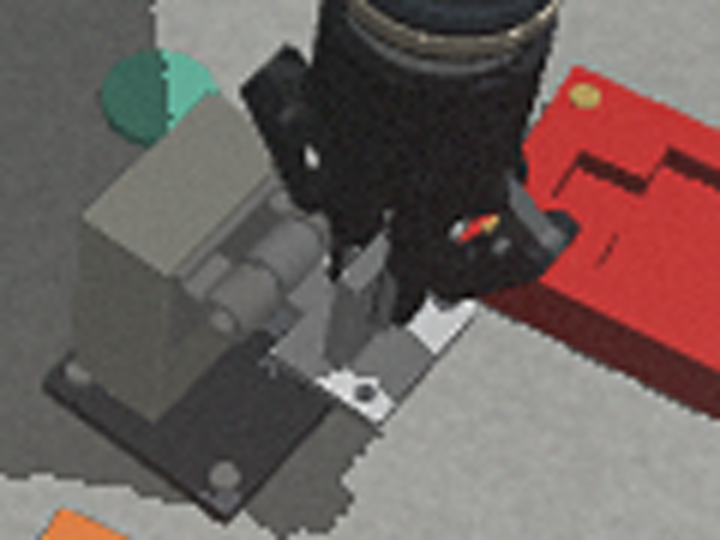

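The picture shows the leaf's knuckle at about (285,250) between the jamb knuckles, coaxial with them. The fit puts its offset under 1 mm, and the wrist force shows no contact. I'm handing in.

```bash
python3 - <<'E'
from rig import *
print(sense()["gripper_force"],finish_job())
E
```

```text
the job is handed in; nothing more can be done
77.7931559085846 None
```

I handed the job in with the leaf held level, its knuckle measured within about 1 mm of the jamb's hole axis, gripped at 78 N and with no contact force seen at the wrist; no verdict came back.

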